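# Clamp a hybrid club head with the fixture's captive draw screw

## Task

Load the black club head that stands on its face to the left of the clamping fixture: stand it the same way on the fixture's bed between the two V pads, its toe toward the fixed pad beside the knob and its hosel toward the moving jaw. Then clamp it: pull the red knob straight out along its own axis against the spring until the thread can take hold, and screw it clockwise to its stop, so that the jaw keeps the head tight when you let go. Leave the other things on the bench where they are.

Things in the scene. Friction and masses are not known exactly. Their poses are not given: they have to be found in the camera images.
- fixture: Grey clamping fixture fixed to the bench, base 290 x 112 mm, bed 30 mm high. Origin on the bench under its middle; x runs along it from the knob end (right) to the moving jaw (left), z up. Rubber V pads 45 mm wide, 33 to 57 mm above the bed, y = 0: fixed pad's face at x = -45 mm, moving pad's at +73 mm while open (lips 6 mm further in). Free space for the hosel below the moving pad. Tops 89 mm above the bench.
- nest (a point): Where head_center should be when the head is set down on the bed: midway in the open jaw, 35 mm above the bed, with about 8 mm of slack each way along x. Axes as the fixture's. Closing the jaw slides the head about 10 mm toward -x, against the fixed pad.
- head_center (a point): Middle of the black club head, 35 mm above its underside. A dome standing on its face, 92 mm long (y), 69 mm high; grip it across x, 32 mm thick at this height. Head axes: +y to the toe, end 46 mm from here; -y to the heel, 46 mm, hosel low at that end; z up. Loaded right, the head's +y points along the fixture's -x and its +x along the fixture's +y. 0.19 to 0.29 kg.
- hosel_tip (a point): Tip of the bright hosel, which sticks out low at the heel, at (-32, -56, -25) mm from head_center in the head's axes; at most 24 mm high.
- knob_grip (a point): Centre of the round red knob of the captive draw screw, 46 mm across, 28 mm high (14 mm either way); it travels with the knob. Its z axis is the screw's axis, pointing outward, 30 degrees from vertical, leaning to the fixture's -x end. With the screw in, the knob's foot is 17 mm clear of a steel bush (37 mm across) that stands 18 mm out of the sloped face.
- screw_pull (a joint): How far the knob is pulled out, m: 0 fully in, held by a spring (7 N, 11 N at 16 mm, plus up to 5 N if the jaw pushes the head). Pulled 15 to 17.5 mm (a stop) the thread can take hold: 16 mm is right. From 0.5 rad of turn it rises 3.2 mm per rad, from 15 mm to about 21 mm at the end (it gives 1 to 2 mm under load), with 2 mm of play above.
- screw_turn (a joint): Turn of the knob, rad, growing clockwise as seen from outside looking at the knob. Starts at 0 to 0.25; a key stops it at 0.3 while the screw is in. Pulled out and turned past about 0.7 the thread holds it when let go; before that it springs back. Stop at 2.9. Takes up to 0.4 N m, and usually more than one grip.
- jaw (a joint): Travel of the moving jaw toward the fixed pad, m: 0 open; 1.75 times screw_pull, about 0.0365 at the end. It meets the head, pushed home, at about 0.033.
- jaw_pad: Rubber V pad of the moving jaw, 45 mm wide, on a spring (2.5 N per mm, up to 8 mm): pressed back about 3 to 4 mm, 7 to 10 N, when the head is clamped. Origin on the bed under the middle of the pad's face; axes as the fixture's.
- iron_a: Bystander: bright iron head with a green sticker, 43 x 105 x 78 mm, behind the fixture at the right. Origin under its middle.
- iron_b: Bystander: bright iron head with a green sticker, 43 x 106 x 75 mm, behind the fixture. Origin under its middle.
- wash_bottle: Bystander: white squeeze bottle with a red cap, 70 x 60 x 178 mm, far left. Origin under its middle.
- caliper: Bystander: digital caliper lying flat at the right, 73 x 239 x 16 mm. Origin under its middle.
- screwdriver: Bystander: screwdriver with a red handle lying between robot and fixture, 29 x 200 x 28 mm. Origin under its middle.
- dot_roll: Bystander: green roll of stickers lying flat in front of the fixture's left end, 70 mm across, 22 mm high. Origin under its middle.

How it is judged:
At the end, for the whole second after the job is handed in: The head stands upright on the bed (within 6 mm in height, 0.15 rad), pushed against the fixed pad (7 mm) and central (12 mm), hosel at the jaw's end; the jaw pad presses it with over 4 N; the knob is screwed beyond 2.55 rad, over 18 mm out; all released and at rest (value of joint screw_turn above 2.55 rad and value of joint screw_pull above 0.018 m and contact force between jaw_pad and head above 4 N and x of head_center in the frame of nest between -0.018 and -0.004 m and y of head_center in the frame of nest between -0.012 and 0.012 m and z of head_center in the frame of nest between -0.006 and 0.006 m and angle between head_center's own z axis and vertical below 0.15 rad and x of hosel_tip in the frame of nest above 0.025 m and linear speed of head below 0.01 m/s); the robot touches nothing.
It fails at once if another thing on the bench was moved by more than 30 mm (distance of any of iron_a, iron_b, wash_bottle, caliper, screwdriver, dot_roll from where it was at the start of the episode above 0.03 m).
It also fails if it takes over 67 s, if anything falls off the work surface, if the arm or the gripper's body presses on something with over 40 N, if the wrist force passes 120 N, or if a joint passes its speed limit or range.

## Robot

A 7-joint arm with a two-finger parallel gripper is mounted at the origin on the work surface; the furniture and walls round the work are solid. World frame = base frame: x ahead of the robot, y to its left, z up, the work surface at z = 0. Lengths are in m, angles in rad, forces in N, time in s.
With the tool pointing down it reaches from about 0.425 to 0.925 m from the base axis. Payload 6.8 kg.
Tool frame: the origin (TCP) lies at the very end of the fingers, on their centre line; the grasp point (between the pads) lies 19 mm behind it; z points along the fingers, y is the line along which they close (so a half turn about z gives the same grasp; the last joint's range is limited). The gripper opens to 85 mm and grips with 20 to 120 N. Pads are 22 mm wide; open, the fingers measure 114 mm over their backs; the gripper's body (76 mm by 85 mm) begins 54 mm behind the grasp point. The pads swing forward as they close: fully open they stand 13 mm farther back than shut.
Start: joints at [0.994, 0.477, 0.022, 1.555, -0.011, 1.109, -0.083], TCP at [0.305, -0.602, 0.231] pointing down, gripper open.
Joint ranges: [-2.96, 2.96], [-0.34, 2.1], [-1.41, 1.46], [0.24, 2.44], [-1.37, 4.51], [0.17, 1.92], [-2.96, 2.96]. Speed limits (rad/s): [2.39, 2.39, 3.14, 3.14, 3.14, 3.14, 3.14].

## Interface

Orientations are given as a unit quaternion [w, x, y, z].
In Python, from station import bot gives the robot as it stands.
- The arm moves only by the tool jog_arm, never from a script. Its argument "motion" is a list of rows, each a list of 7 numbers: the turn, a rotation vector about the tool's x, y, z in rad, then the shift along the tool's x, y, z in mm, then the finger opening in mm, from 0 to 85.4. A call has 1 to 10 rows; each row is the pose to reach, as a shift and turn from the pose commanded when the call began, along the tool's axes at that moment; what a row does not reach only later rows make up. A row lasts 1/8 s, in which the tool goes at most 62.5 mm and 10.7 degrees, less where a joint would pass 70% of its speed; a pose out of reach is approached as far as the arm can. A call with a gripper value outside its range is refused whole. The fingers move at their own pace and stop on an object; "grip_force" is the grip in N (left out, the last holds). Time passes only in rows, so rows that repeat a pose let the fingers close. It gives the time, the measured TCP pose, the force, the opening and the grip force at its end, in the units of the state.
- bot.get_obs(): the state, without advancing time (a new reading comes with each control period).
- bot.read_camera(name): name is "scene" or "top"; returns a dict with "pixels" (384x512x3 uint8, red, green, blue), "camera_matrix" (3x3 intrinsics, pixels), "T" (4x4, takes a point from camera to world coordinates). Camera axes: x right, y down, z forward; pixel columns grow to the right and rows downward; lengths in m; the calibration is good to about 2 mm. A picture is of the moment at which its call begins. There is no depth.
- bot.hand_in(): hands the job in; it is judged then, once.
Trained networks look in a picture, given as the dict that the camera call returned (one of the last four; its "shot" number tells which), for a name from the list of things; names that differ only in an ending like _2 or _b are one class to them, and where a whole thing is asked for, a point or a joint stands for the part that bears it (a point fixed in the world has none). Each returns a list of dicts, best first, with "score" (0 to 1); they miss things now and then, are a little off and sometimes report something else, mostly with a low value. They report only what shows in the picture. A call takes as long as a camera call.
- bot.spot_in(thing, picture): "xy" ([column, row] in pixels, amid what is visible of it).
- bot.tip_of(thing, picture): "xy" ([column, row] in pixels: a listed point, or the origin of a listed thing).
The state is a dict: "t": time; "q": joint angles; "joint_vel": joint speeds; "joint_torque": joint torques, N m; "eef_pos": TCP position; "tool_rot": TCP orientation; "contact_force": force on the tool from outside, world axes, zero at the start; "torque": the same for the moment, N m; "gripper_width": opening from 0.0 (shut) to 1.0 (fully open); "grasp_force": force on a finger pad.
Only numpy, scipy, OpenCV 4.12 (cv2) and the standard library are available. Lean on these libraries where they do the work, as an engineer would, in place of code of your own. Each camera call takes 0.05 s, during which the arm holds its last target. There are 200 camera calls.

## Working session

There is one attempt and no reset: what is moved stays moved. The work goes in short steps, Python scripts to look and compute and a tool call to move; the robot and the scene stay as the last step left them, time stands still between calls to the robot, and variables do not carry over. Pictures are saved under pics/ and viewed, at most 10 in all, crops included, and the job is handed in when it is done.

Besides the shell and the picture viewer there is one more tool, called after "Call:" as a command line: name --pt "numbers of a row" for each row, then --argument value for the rest. jog_arm: Moves the arm, as the interface text tells. Its arguments: {"type":"object","properties":{"motion":{"type":"array"},"grip_force":{"type":"number"}},"required":["motion"]}

```bash
mkdir -p pics; ls; cat > h.py <<'E'
from station import bot
import numpy as np, cv2
from scipy.spatial.transform import Rotation as R
def ray(p,xy):
    d=p["T"][:3,:3]@np.linalg.solve(p["camera_matrix"],[xy[0],xy[1],1.]); return p["T"][:3,3],d
def atz(p,xy,z):
    o,d=ray(p,xy); return o+d*(z-o[2])/d[2]
def tri(rs):
    A=0;b=0
    for o,d in rs:
        d=d/np.linalg.norm(d);P=np.eye(3)-np.outer(d,d);A=A+P;b=b+P@o
    return np.linalg.solve(A,b)
def proj(p,X):
    c=p["T"][:3,:3].T@(np.array(X)-p["T"][:3,3]);u=p["camera_matrix"]@c;return u[:2]/u[2]
E
python3 - <<'E'
from h import *
np.set_printoptions(precision=4,suppress=True)
o=bot.get_obs();print(o)
P={n:bot.read_camera(n) for n in("scene","top")}
for n in P: print(n,P[n]["T"][:3,3]); cv2.imwrite(f"pics/{n}0.png",P[n]["pixels"][...,::-1])
for th in["fixture","nest","head_center","hosel_tip","knob_grip","jaw_pad","screwdriver","dot_roll","iron_a","caliper"]:
    r={}
    for n in P:
        l=bot.tip_of(th,P[n]); r[n]=l
        print(th,n,[(np.round(a["xy"],1),round(a["score"],2)) for a in l[:3]])
    if all(r.values()): print("   tri",tri([ray(P[n],r[n][0]["xy"]) for n in P]))
E
```

```text
pics
{'t': 0.0, 'q': array([ 0.9939,  0.4778,  0.0223,  1.5565, -0.0115,  1.1093, -0.0831]), 'joint_vel': array([-0.0001, -0.0001, -0.0011,  0.001 , -0.0011, -0.0001,  0.0012]), 'joint_torque': array([  0.0015, -59.6441,   1.6086, -28.1194,   0.0126,   0.0094,
         0.    ]), 'eef_pos': array([ 0.3047, -0.6016,  0.2303]), 'tool_rot': array([-0.0009,  0.9726,  0.2323, -0.0003]), 'contact_force': array([-0.3788, -0.0998, -0.2661]), 'torque': array([ 0.0025, -0.0683,  0.0506]), 'grasp_force': 0.0, 'gripper_width': 0.9993476840735861}
scene [0.2188 0.634  0.7712]
top [ 0.4099 -0.0078  1.2565]
fixture scene [(array([267.1, 187.6]), 0.85)]
fixture top [(array([276.5, 208.1]), 0.69)]
   tri [ 0.5012 -0.135  -0.0048]
nest scene [(array([269.4, 171.7]), 0.79)]
nest top [(array([278.8, 205.8]), 0.86), (array([188.6, 210.7]), 0.53)]
   tri [ 0.5013 -0.1373  0.0583]
head_center scene [(array([236.2, 253.7]), 0.98)]
head_center top [(array([190.9, 209.3]), 0.84)]
   tri [0.4758 0.1553 0.0336]
hosel_tip scene [(array([212. , 271.6]), 0.94)]
hosel_tip top [(array([176.2, 200.3]), 0.54)]
   tri [0.5102 0.2114 0.0105]
knob_grip scene [(array([292.5, 136.6]), 0.67)]
knob_grip top []
jaw_pad scene [(array([257.5, 193. ]), 0.67), (array([284. , 237.2]), 0.65)]
jaw_pad top [(array([255.5, 201.7]), 0.36)]
   tri [ 0.5107 -0.0616  0.0345]
screwdriver scene [(array([308.7, 204.7]), 0.85)]
screwdriver top []
dot_roll scene [(array([281.2, 239.4]), 0.6)]
dot_roll top [(array([225.3, 237.7]), 0.87)]
   tri [0.3909 0.0399 0.0007]
iron_a scene [(array([216.5, 168.4]), 0.78), (array([235.1, 149.8]), 0.67)]
iron_a top [(array([309.7, 156.4]), 0.76), (array([275. , 156.5]), 0.74), (array([186.9, 209.8]), 0.15)]
   tri [ 0.7306 -0.2632 -0.1116]
caliper scene [(array([323.9, 149.3]), 0.56)]
caliper top [(array([351.4, 241.6]), 0.81)]
   tri [ 0.3945 -0.3994 -0.0068]
```

```bash
python3 - <<'E'
import cv2
a=cv2.imread("pics/scene0.png")[90:310,160:360];b=cv2.imread("pics/top0.png")[120:290,140:380]
cv2.imwrite("pics/sc.png",cv2.resize(a,None,fx=2.7,fy=2.7,interpolation=2));cv2.imwrite("pics/tc.png",cv2.resize(b,None,fx=3.3,fy=3.3,interpolation=2))
E
```

```text
(no output)
```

View pics/sc.png

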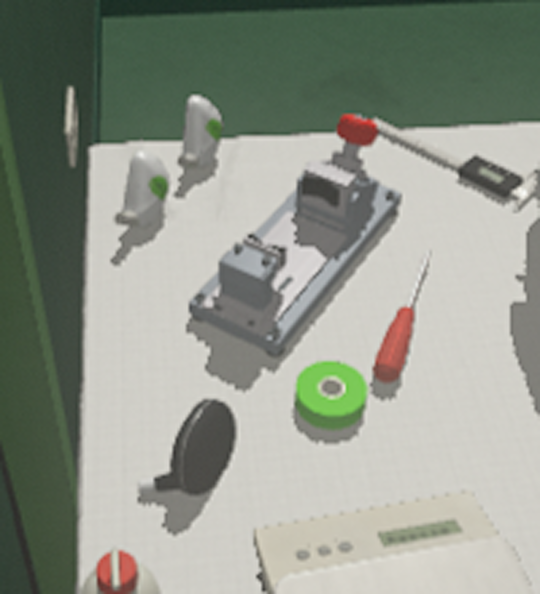

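View pics/tc.png

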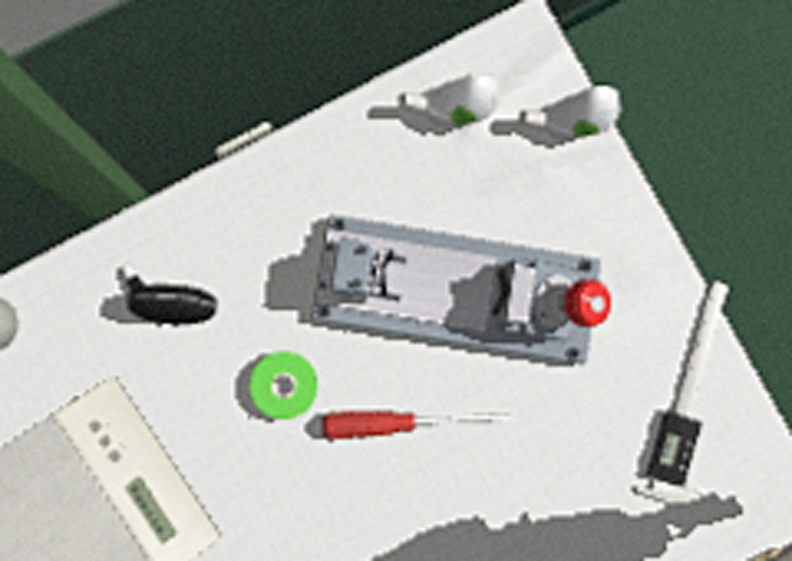

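The scene crop shows the fixture in the middle, with the knob at crop (357,128) at its far right end. The black head is at (203,445), with its hosel pointing toward the lower left and away from the robot. In the top crop the knob is at (588,303), the head spans (130..215, 300) with its hosel at (122,272), and the fixture's long axis runs from (325,270) to (595,310). The head is already roughly aligned with how it must be loaded.

```bash
python3 - <<'E'
from h import *
np.set_printoptions(precision=4,suppress=True)
P={n:bot.read_camera(n) for n in("scene","top")}
t=P["top"]
c=[np.array(v)/3.3+[140,120] for v in [(337,222),(587,265),(575,353),(322,312)]]
w=[atz(t,v,0.02)[:2] for v in c]; print("bolts",w,"mid",np.mean(w,0), "len",np.linalg.norm(w[0]-w[1]),np.linalg.norm(w[1]-w[2]))
fx=(w[0]-w[1]+w[3]-w[2]);print("fix yaw",np.arctan2(fx[1],fx[0]))
# knob: red blob
K={}
for n,p,roi in (("s",P["scene"],(275,125,315,150)),("t",t,(300,190,335,225))):
    im=p["pixels"].astype(int);m=((im[...,0]>120)&(im[...,1]<80)&(im[...,2]<80))
    mm=np.zeros_like(m);x0,y0,x1,y1=roi;mm[y0:y1,x0:x1]=m[y0:y1,x0:x1]
    ys,xs=np.nonzero(mm);K[n]=((xs.min()+xs.max())/2,(ys.min()+ys.max())/2);print(n,len(xs),K[n],xs.min(),xs.max(),ys.min(),ys.max())
print("knob tri",tri([ray(P["scene"],K["s"]),ray(t,K["t"])]))
im=t["pixels"].astype(int);m=(im.max(2)<70);mm=np.zeros(m.shape,np.uint8);mm[200:222,176:208]=m[200:222,176:208]
ct=max(cv2.findContours(mm,0,1)[0],key=cv2.contourArea);r=cv2.minAreaRect(ct);b=cv2.boxPoints(r)
bw=np.array([atz(t,v,0.035)[:2] for v in b]);print("head rect",bw,bw.mean(0))
l=max([(bw[1]-bw[0]),(bw[2]-bw[1])],key=np.linalg.norm);l*=np.sign(-l[1]);print("toe dir",np.arctan2(l[1],l[0]),np.linalg.norm(l))
for n in P:
  for th in("head_center","hosel_tip"): print(th,n,[atz(P[n],a["xy"],.035 if th[1]=="e" else .01) for a in bot.tip_of(th,P[n])[:1]])
E
```

```text
bolts [array([ 0.5628, -0.014 ]), array([ 0.525 , -0.2774]), array([ 0.4327, -0.2653]), array([ 0.4682, -0.001 ])] mid [ 0.4972 -0.1394] len 0.2661694275988471 0.09306142880376944
fix yaw 1.4328760225205315
s 109 (np.float64(291.5), np.float64(138.0)) 285 298 133 143
t 80 (np.float64(319.0), np.float64(211.5)) 314 324 205 218
knob tri [ 0.4824 -0.2626  0.1038]
head rect [[0.461  0.2061]
 [0.4995 0.2003]
 [0.4839 0.1094]
 [0.4454 0.1156]] [0.4724 0.1578]
toe dir -1.7408968920489702 0.09215239428039898
head_center scene [array([0.47  , 0.1487, 0.035 ])]
hosel_tip scene [array([0.5125, 0.2136, 0.01  ])]
head_center top [array([0.4746, 0.1655, 0.035 ])]
hosel_tip top [array([0.507 , 0.2203, 0.01  ])]
```

```bash
cat >> h.py <<'E'
def down(phi): # tool z down, tool x at angle phi
    return R.from_euler('z',phi)*R.from_euler('x',np.pi)
def delta(pos,Rt,start=None):
    if start is None:
        o=bot.get_obs(); q=o["tool_rot"]; start=(o["eef_pos"],R.from_quat(np.r_[q[1:],q[0]]))
    p0,R0=start
    print("turn",np.round((R0.inv()*Rt).as_rotvec(),3),"shift mm",np.round(1e3*R0.inv().apply(np.array(pos)-p0),1))
    return (np.array(pos),Rt)
E
python3 - <<'E'
from h import *
delta([.50,-.2,.25],down(1.0))
delta([.474,.157,.14],down(1.48),(np.array([.5,-.2,.25]),down(1.0)))
E
```

```text
turn [-0.    -0.    -0.531] shift mm [ 355.7 -270.7  -18.7]
turn [ 0.    0.   -0.48] shift mm [ 286.4 -214.8  110. ]
```

Call:
jog_arm --pt "0 0 -0.53 356 -271 -19 85" --pt "0 0 -0.53 356 -271 -19 85" --pt "0 0 -0.53 356 -271 -19 85" --pt "0 0 -0.53 356 -271 -19 85" --pt "0 0 -0.53 356 -271 -19 85" --pt "0 0 -0.53 356 -271 -19 85" --pt "0 0 -0.53 356 -271 -19 85" --pt "0 0 -0.53 356 -271 -19 85" --pt "0 0 -0.53 356 -271 -19 85"

```text
t: 2.52
eef_pos: [0.5003, -0.1993, 0.2504]
tool_rot: [0.0, 0.878, 0.48, -0.0]
contact_force: [-0.5, -0.2, -1.0]
gripper_width: 0.995
grasp_force: 0.0
```

Call:
jog_arm --pt "0 0 -0.48 286 -215 0 85" --pt "0 0 -0.48 286 -215 0 85" --pt "0 0 -0.48 286 -215 0 85" --pt "0 0 -0.48 286 -215 0 85" --pt "0 0 -0.48 286 -215 60 85" --pt "0 0 -0.48 286 -215 110 85" --pt "0 0 -0.48 286 -215 110 85" --pt "0 0 -0.48 286 -215 110 85" --pt "0 0 -0.48 286 -215 110 85"

```text
t: 3.65
eef_pos: [0.4754, 0.1553, 0.1412]
tool_rot: [0.001, 0.74, 0.673, 0.0]
contact_force: [-0.7, -0.2, 1.0]
gripper_width: 0.994
grasp_force: 0.0
```

```bash
python3 - <<'E'
from h import *
np.set_printoptions(precision=4,suppress=True)
o=bot.get_obs();print(o["t"],o["eef_pos"],o["q"],o["contact_force"])
P={n:bot.read_camera(n) for n in("scene","top")}
for n in P:
  cv2.imwrite(f"pics/{n}1.png",P[n]["pixels"][...,::-1])
for th in("head_center","hosel_tip","nest","fixture","knob_grip","jaw_pad"):
  r={n:bot.tip_of(th,P[n]) for n in P}
  for n in P: print(th,n,[(np.round(a["xy"],1),round(a["score"],2)) for a in r[n][:3]])
  if all(r.values()): print("   tri",tri([ray(P[n],r[n][0]["xy"]) for n in P]))
a=cv2.resize(P["scene"]["pixels"][90:310,160:360,::-1],None,fx=2.7,fy=2.7,interpolation=2)
cv2.imwrite("pics/sc1.png",a)
delta([.474,.157,.016],down(1.48))
E
```

```text
3.65 [0.4754 0.1553 0.1412] [ 0.0185  0.3575 -0.5495  2.0242  0.2532  0.8244 -0.7711] [-0.6956 -0.1817  0.9603]
head_center scene [(array([235.8, 253.5]), 0.7)]
head_center top [(array([308.3, 159.6]), 0.69), (array([189.3, 209.6]), 0.49)]
   tri [ 0.8135 -0.4189 -0.856 ]
hosel_tip scene [(array([212.1, 271.1]), 0.68)]
hosel_tip top []
nest scene [(array([269.7, 171.4]), 0.79)]
nest top [(array([276.9, 206.4]), 0.95)]
   tri [ 0.4982 -0.1303  0.0662]
fixture scene [(array([268.3, 186.1]), 0.68)]
fixture top [(array([275.4, 210.1]), 0.68)]
   tri [ 0.4943 -0.1295  0.0088]
knob_grip scene [(array([293.3, 136.3]), 0.66)]
knob_grip top [(array([319.5, 211.1]), 0.72)]
   tri [ 0.4805 -0.2635  0.1104]
jaw_pad scene [(array([255.6, 193.2]), 0.6)]
jaw_pad top [(array([255.6, 201.7]), 0.52)]
   tri [ 0.5134 -0.0611  0.0325]
turn [-0.     0.    -0.001] shift mm [ -0.3  -0.1 124.3]
```

View pics/sc1.png

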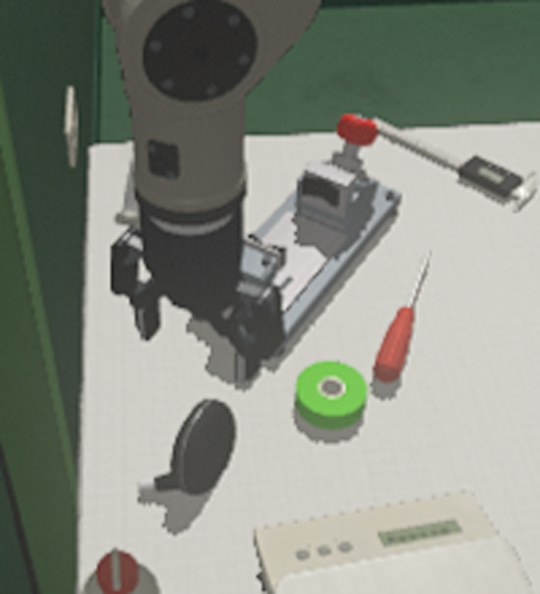

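The gripper hangs above the head. Its fingers, at crop (140,310) and (250,350), straddle the head across its thickness. Descending to grip.

Call:
jog_arm --pt "0 0 0 0 0 50 85" --pt "0 0 0 0 0 95 85" --pt "0 0 0 0 0 124 85" --pt "0 0 0 0 0 124 85" --pt "0 0 0 0 0 124 0" --pt "0 0 0 0 0 124 0" --pt "0 0 0 0 0 124 0" --pt "0 0 0 0 0 124 0" --pt "0 0 0 0 0 124 0" --grip_force 50

```text
t: 5.48
eef_pos: [0.4752, 0.1575, 0.0179]
tool_rot: [0.001, 0.739, 0.674, 0.001]
contact_force: [-1.6, -1.2, 11.5]
gripper_width: 0.392
grasp_force: 47.2
```

```bash
python3 - <<'E'
from h import *
np.set_printoptions(precision=4,suppress=True)
o=bot.get_obs();print(o["t"],o["eef_pos"],o["q"],o["contact_force"],o["gripper_width"]*85.4,o["grasp_force"])
P={n:bot.read_camera(n) for n in("scene","top")}
cv2.imwrite("pics/g.png",cv2.resize(P["scene"]["pixels"][160:300,170:310,::-1],None,fx=4,fy=4,interpolation=2))
for n in P:
  for th in("head_center","hosel_tip"): print(th,n,[(a["xy"],a["score"],atz(P[n],a["xy"],.035 if th[1]=="e" else .01)) for a in bot.tip_of(th,P[n])[:2]])
E
```

```text
5.475 [0.4752 0.1575 0.0179] [-0.0856  0.5541 -0.4435  2.096   0.4293  0.5763 -0.9276] [-1.5523 -1.1976 11.4881] 33.445962063820424 47.178836159873754
head_center scene [([237.2, 252.6], 0.77, array([0.4693, 0.1507, 0.035 ]))]
hosel_tip scene [([210.3, 270.6], 0.68, array([0.5136, 0.2098, 0.01  ]))]
head_center top []
hosel_tip top []
```

View pics/g.png

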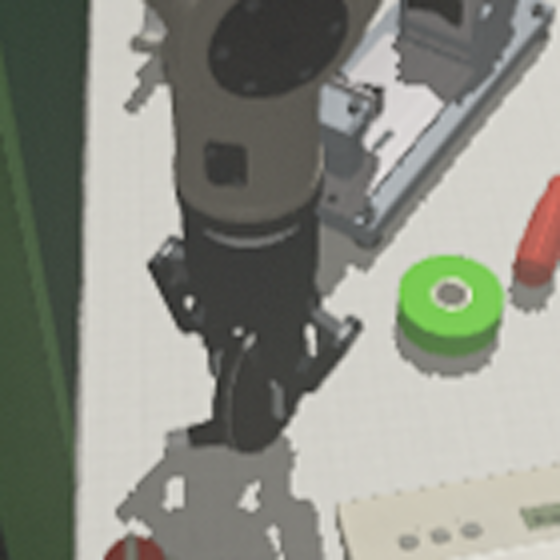

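The head is held between the fingers with its hosel at crop (195,432). The opening of 33 mm fits the 32 mm thickness. Next: lift, then carry to above the bed.

Call:
jog_arm --pt "0 0 0 0 0 -40 0" --pt "0 0 0 0 0 -90 0" --pt "0 0 0 0 0 -140 0" --pt "0 0 0 0 0 -140 0" --grip_force 60

```text
t: 6.28
eef_pos: [0.4766, 0.1583, 0.1603]
tool_rot: [0.002, 0.739, 0.674, 0.004]
contact_force: [-0.0, -0.2, -2.7]
gripper_width: 0.388
grasp_force: 57.0
```

```bash
python3 - <<'E'
from h import *
np.set_printoptions(precision=4,suppress=True)
o=bot.get_obs();print(o["t"],o["eef_pos"],o["gripper_width"]*85.4,o["grasp_force"],o["contact_force"])
P={n:bot.read_camera(n) for n in("scene","top")}
z=o["eef_pos"][2]
cv2.imwrite("pics/lift_s.png",P["scene"]["pixels"][...,::-1])
print(proj(P["scene"],o["eef_pos"]+[0,0,.019]))
for n in P:
  for th in("head_center","hosel_tip"): print(th,n,[(a["xy"],a["score"],atz(P[n],a["xy"],z+.019 if th[1]=="e" else z-.006)-o["eef_pos"]) for a in bot.tip_of(th,P[n])[:2]])
delta([.499,-.127,.158],down(1.433))
E
```

```text
6.275 [0.4766 0.1583 0.1603] 33.131421679620765 56.968473214656115 [-0.0386 -0.2109 -2.7298]
[231.4311 213.9861]
head_center scene [([235.6, 212.6], 0.86, array([-0.0064, -0.0075,  0.019 ]))]
hosel_tip scene [([207.1, 233.7], 0.84, array([ 0.0326,  0.053 , -0.006 ]))]
head_center top [([182.0, 209.8], 0.43, array([-0.0063,  0.0056,  0.019 ])), ([267.2, 244.1], 0.35, array([-0.1011, -0.2505,  0.019 ]))]
hosel_tip top []
turn [-0.003  0.001  0.046] shift mm [-280.2   51.8   -3. ]
```

Call:
jog_arm --pt "0 0 0.045 -280 52 -3 0" --pt "0 0 0.045 -280 52 -3 0" --pt "0 0 0.045 -280 52 -3 0" --pt "0 0 0.045 -280 52 -3 0" --pt "0 0 0.045 -280 52 -3 0" --pt "0 0 0.045 -280 52 -3 0" --pt "0 0 0.045 -280 52 -3 0" --pt "0 0 0.045 -280 52 -3 0"

```text
t: 7.58
eef_pos: [0.5001, -0.1246, 0.1589]
tool_rot: [-0.001, 0.753, 0.658, -0.0]
contact_force: [-0.1, -0.4, -1.7]
gripper_width: 0.386
grasp_force: 56.9
```

```bash
python3 - <<'E'
from h import *
np.set_printoptions(precision=4,suppress=True)
o=bot.get_obs();print(o["t"],o["eef_pos"],o["gripper_width"]*85.4,o["grasp_force"],o["q"])
P={n:bot.read_camera(n) for n in("scene","top")}
z=o["eef_pos"][2]
s=P["scene"]
for th,X in (("head",o["eef_pos"]+[0,0,.019]),): print(th,proj(s,X))
# predicted pad faces (bed frame), for overlay
C=np.array([.4972,-.1394]);fx=np.array([.137,.99]);fy=np.array([-.99,.137])
im=cv2.resize(s["pixels"][100:240,200:340,::-1],None,fx=4,fy=4,interpolation=2)
for x in(-.045,.073):
  for zz in(.063,.087):
    for y in(-.0225,.0225):
      u=(proj(s,np.r_[C+fx*x+fy*y,zz])-[200,100]+.5)*4
      cv2.circle(im,tuple(int(v) for v in u),3,(0,255,255) if x<0 else (255,0,255),-1)
cv2.imwrite("pics/hov.png",im)
for n in P:
  for th in("head_center","hosel_tip"): print(th,n,[(a["xy"],round(a["score"],2),atz(P[n],a["xy"],z+.019 if th[1]=="e" else z-.006)-o["eef_pos"]) for a in bot.tip_of(th,P[n])[:1]])
delta([.499,-.127,.05],down(1.433))
E
```

```text
7.575 [ 0.5001 -0.1246  0.1589] 32.944019246387754 56.9190029008314 [ 0.4987  0.3401 -0.4503  1.9797  0.1913  0.8633 -0.1886]
head [270.6886 141.2699]
head_center scene [([271.6, 141.0], 0.95, array([-0.0018, -0.0022,  0.019 ]))]
hosel_tip scene [([251.5, 156.2], 0.64, array([ 0.0331,  0.052 , -0.006 ]))]
head_center top [([277.3, 203.7], 0.66, array([-0.0035,  0.0043,  0.019 ]))]
hosel_tip top [([254.5, 203.2], 0.71, array([-0.002 ,  0.0719, -0.006 ]))]
turn [0.    0.    0.001] shift mm [ -1.2  -1.1 109.4]
```

View pics/hov.png

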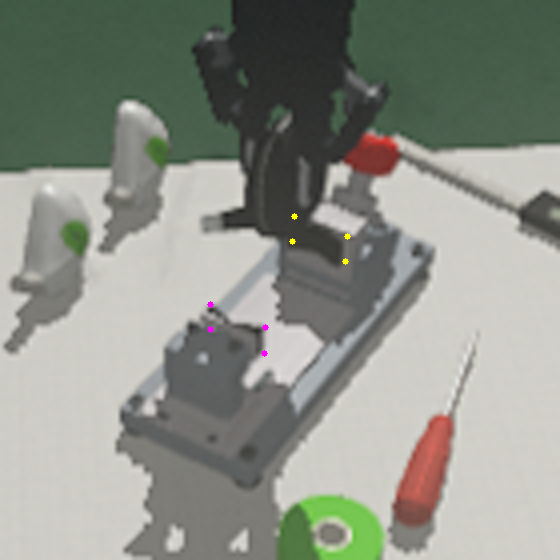

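The overlaid pad corners fall on the dark V pads: the fixed pad's right edge at (345,250) and the moving pad's edge at (264,340). The hosel at (212,222) points to the moving jaw. Lowering the head.

Call:
jog_arm --pt "0 0 0 -1 -1 30 0" --pt "0 0 0 -1 -1 55 0" --pt "0 0 0 -1 -1 75 0" --pt "0 0 0 -1 -1 90 0" --pt "0 0 0 -1 -1 100 0" --pt "0 0 0 -1 -1 106 0" --pt "0 0 0 -1 -1 108 0" --pt "0 0 0 -1 -1 108 0"

```text
t: 8.88
eef_pos: [0.4994, -0.1272, 0.0516]
tool_rot: [0.0, 0.754, 0.657, 0.0]
contact_force: [-0.5, 0.0, -2.0]
gripper_width: 0.389
grasp_force: 56.9
```

Call:
jog_arm --pt "0 0 0 0 0 2 0" --pt "0 0 0 0 0 3.5 0" --pt "0 0 0 0 0 3.5 0"

```text
t: 9.25
eef_pos: [0.4993, -0.1273, 0.0482]
tool_rot: [0.0, 0.754, 0.657, 0.0]
contact_force: [-0.0, -0.2, 2.7]
gripper_width: 0.387
grasp_force: 58.5
```

Contact is just starting. Releasing and raising.

Call:
jog_arm --pt "0 0 0 0 0 0 55" --pt "0 0 0 0 0 0 60" --pt "0 0 0 0 0 0 60" --pt "0 0 0 0 0 -30 60" --pt "0 0 0 0 0 -80 60" --pt "0 0 0 0 0 -140 85" --pt "0 0 0 0 0 -180 85" --pt "0 0 0 -30 0 -200 85" --pt "0 0 0 -30 0 -200 85"

```text
t: 10.38
eef_pos: [0.4955, -0.1595, 0.2495]
tool_rot: [0.002, 0.755, 0.656, 0.0]
contact_force: [-0.1, 0.7, -0.6]
gripper_width: 0.997
grasp_force: 0.0
```

```bash
python3 - <<'E'
from h import *
np.set_printoptions(precision=4,suppress=True)
o=bot.get_obs();print(o["t"],o["eef_pos"],o["q"])
P={n:bot.read_camera(n) for n in("scene","top")}
s=P["scene"]
C=np.array([.4972,-.1394]);fx=np.array([.137,.99]);fy=np.array([-.99,.137])
for th in("head_center","hosel_tip","knob_grip"):
  r={n:bot.tip_of(th,P[n]) for n in P}
  for n in P: print(th,n,[(np.round(a["xy"],1),round(a["score"],2)) for a in r[n][:2]])
  if all(r.values()):
    X=tri([ray(P[n],r[n][0]["xy"]) for n in P]);print("   tri",X,"fix",(X[:2]-C)@fx,(X[:2]-C)@fy)
# knob model overlay: axis
ax=np.r_[-fx*np.sin(np.pi/6),np.cos(np.pi/6)]
im=s["pixels"][90:230,210:350,::-1];im=cv2.resize(im,None,fx=4,fy=4,interpolation=2)
def cir(K,h,r,col):
  u=np.r_[fy,0];v=np.cross(ax,u)
  pts=[(proj(s,K+ax*h+r*(np.cos(a)*u+np.sin(a)*v))-[210,90]+.5)*4 for a in np.linspace(0,6.28,40)]
  cv2.polylines(im,[np.array(pts).astype(np.int32)],True,col,1)
K=np.r_[C-.1252*fx,.107];print(K)
cir(K,.014,.023,(255,255,0));cir(K,-.014,.023,(255,255,0));cir(K,-.031,.0185,(0,255,0))
cv2.imwrite("pics/set.png",im)
E
```

```text
10.375 [ 0.4955 -0.1595  0.2495] [ 0.5845  0.2373 -0.4586  1.8781  0.1223  1.0497 -0.0646]
head_center scene [(array([272.9, 171.5]), 0.63)]
head_center top [(array([278.2, 204.8]), 0.84), (array([264.9, 249.3]), 0.26)]
   tri [ 0.4977 -0.137   0.0617] fix 0.0024726460498109516 -0.00015247278504076822
hosel_tip scene [(array([251.5, 186.3]), 0.96), (array([283.7, 239.8]), 0.52)]
hosel_tip top [(array([264., 193.]), 0.75), (array([255.7, 205.5]), 0.4)]
   tri [ 0.5426 -0.0906  0.0233] fix 0.05449104620666606 -0.03822642528257178
knob_grip scene [(array([290.5, 135.4]), 0.68)]
knob_grip top []
[ 0.48   -0.2633  0.107 ]
```

View pics/set.png

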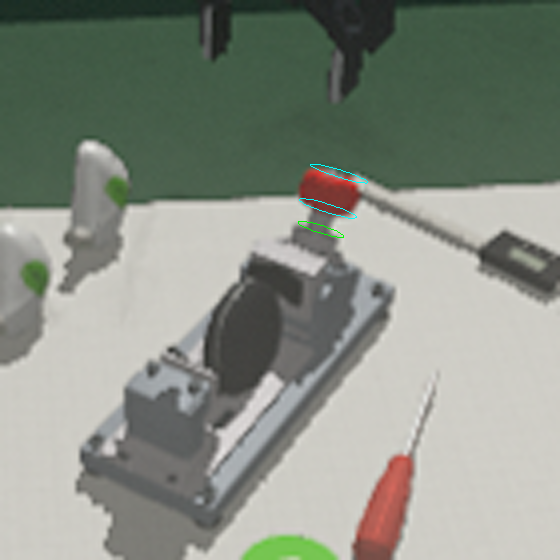

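The head stands on the bed between the pads, with its dark oval at (245,335) and the hosel toward the jaw. The knob is at (329,192), about 6 crop pixels left of my overlay, so I'll refine the knob's position with a silhouette fit.

```bash
python3 - <<'E'
from h import *
from scipy.optimize import least_squares
np.set_printoptions(precision=4,suppress=True)
P={n:bot.read_camera(n) for n in("scene","top")}
ims={"scene":cv2.imread("pics/scene0.png"),"top":cv2.imread("pics/top0.png")}
roi={"scene":(275,122,310,150),"top":(300,195,335,225)}
C=np.array([.4972,-.1394]);fx=np.array([.137,.99]);fy=np.array([-.99,.137])
ax=np.r_[-fx*.5,np.cos(np.pi/6)];u=np.r_[fy,0];v=np.cross(ax,u)
B={}
for n in ims:
  x0,y0,x1,y1=roi[n];c=ims[n][y0:y1,x0:x1].astype(int)
  m=((c[...,2]>100)&(c[...,2]-c[...,1]>60)).astype(np.uint8)
  m=cv2.morphologyEx(m,cv2.MORPH_CLOSE,np.ones((5,5)))
  ys,xs=np.nonzero(m);B[n]=np.array([xs.min()+x0-.5,xs.max()+x0+.5,ys.min()+y0-.5,ys.max()+y0+.5]);print(n,B[n])
def box(n,K):
  q=np.array([proj(P[n],K+ax*h+.0225*(np.cos(a)*u+np.sin(a)*v)) for h in(-.014,.014) for a in np.linspace(0,6.28,30)])
  return np.r_[q[:,0].min(),q[:,0].max(),q[:,1].min(),q[:,1].max()]
f=least_squares(lambda K:np.r_[box("scene",K)-B["scene"],box("top",K)-B["top"]],[.481,-.263,.107])
K=f.x;print(K,f.fun,"fix",(K[:2]-C)@fx,(K[:2]-C)@fy)
# tool poses: z=-ax; tool rotation candidates
o=bot.get_obs();q=o["tool_rot"];R0=R.from_quat(np.r_[q[1:],q[0]])
tz=-ax
rot,_=R.align_vectors([tz],[R0.apply([0,0,1])]); 
Rt=rot*R0
print("min tilt pose; tool x",Rt.apply([1,0,0]),"y",Rt.apply([0,1,0]))
delta(K+ax*(.06-.016),Rt)
E
```

```text
scene [284.5 298.5 131.5 142.5]
top [311.5 324.5 204.5 218.5]
[ 0.482  -0.2584  0.11  ] [-1.1505  1.7141 -1.0939  1.4025 -1.7528  1.8242 -0.5116 -0.1872] fix -0.11992788364050197 -0.0013058677708617746
min tilt pose; tool x [0.1178 0.8581 0.4998] y [ 0.9907 -0.1362  0.0005]
turn [-0.001  0.523  0.   ] shift mm [-124.8    1.1   99.3]
```

```bash
cat >> h.py <<'E'
K=np.array([.482,-.2585,.109]);FX=np.array([.137,.99,0]);AX=-FX/np.linalg.norm(FX)*.5+np.array([0,0,np.sqrt(.75)])
def kpose(h,turn): # TCP at K+AX*h ; turn about tool z from the minimal tilt pose
    x=np.cross([0,0,1],AX); y=-x/np.linalg.norm(x)
    y=y if y[0]>0 else -y
    z=-AX; xx=np.cross(y,z)
    return K+AX*h, R.from_matrix(np.c_[xx,y,z])*R.from_euler('z',turn)
E
python3 - <<'E'
from h import *
print(kpose(0,0)[1].as_matrix().round(2))
a=delta(*kpose(.09,-0.9)); b=delta(*kpose(.044,-1.9),a)
E
```

```text
[[ 0.12  0.99  0.07]
 [ 0.86 -0.14  0.5 ]
 [ 0.5   0.   -0.87]]
turn [-0.236  0.487 -0.878] shift mm [-147.8    1.    60.5]
turn [-0.  0. -1.] shift mm [-0.  0. 46.]
```

Call:
jog_arm --pt "-0.236 0.487 -0.878 -148 1 60 85" --pt "-0.236 0.487 -0.878 -148 1 60 85" --pt "-0.236 0.487 -0.878 -148 1 60 85" --pt "-0.236 0.487 -0.878 -148 1 60 85" --pt "-0.236 0.487 -0.878 -148 1 60 85" --pt "-0.236 0.487 -0.878 -148 1 60 85" --pt "-0.236 0.487 -0.878 -148 1 60 85" --pt "-0.236 0.487 -0.878 -148 1 60 85"

```text
t: 11.88
eef_pos: [0.476, -0.3032, 0.1876]
tool_rot: [-0.068, 0.381, 0.888, 0.249]
contact_force: [-0.9, 0.8, -0.7]
gripper_width: 0.994
grasp_force: 0.0
```

Call:
jog_arm --pt "0 0 -1.0 0 0 46 85" --pt "0 0 -1.0 0 0 46 85" --pt "0 0 -1.0 0 0 46 85" --pt "0 0 -1.0 0 0 46 85" --pt "0 0 -1.0 0 0 46 85" --pt "0 0 -1.0 0 0 46 85" --pt "0 0 -1.0 0 0 46 85"

```text
t: 12.75
eef_pos: [0.4793, -0.2799, 0.1485]
tool_rot: [0.06, -0.092, 0.962, 0.251]
contact_force: [-0.7, -0.0, -0.0]
gripper_width: 0.997
grasp_force: 0.0
```

```bash
python3 - <<'E'
from h import *
np.set_printoptions(precision=3,suppress=True)
o=bot.get_obs();print(o["t"],o["eef_pos"],o["q"],o["contact_force"])
delta(*kpose(.044,-1.9)); delta(*kpose(-.016,-1.9))
P={n:bot.read_camera(n) for n in("scene","top")}
a=cv2.resize(P["scene"]["pixels"][80:200,230:350,::-1],None,fx=3.3,fy=3.3,interpolation=2)
b=cv2.resize(P["top"]["pixels"][150:270,260:380,::-1],None,fx=3.3,fy=3.3,interpolation=2)
cv2.imwrite("pics/kn.png",np.hstack([a,b]))
E
```

```text
12.75 [ 0.479 -0.28   0.149] [ 1.28   0.72  -0.885  1.715  0.053  1.116  2.218] [-0.668 -0.024 -0.032]
turn [-0.002 -0.    -0.001] shift mm [ 0.6 -0.9  1. ]
turn [-0.002 -0.    -0.001] shift mm [ 0.5 -0.8 61. ]
```

View pics/kn.png

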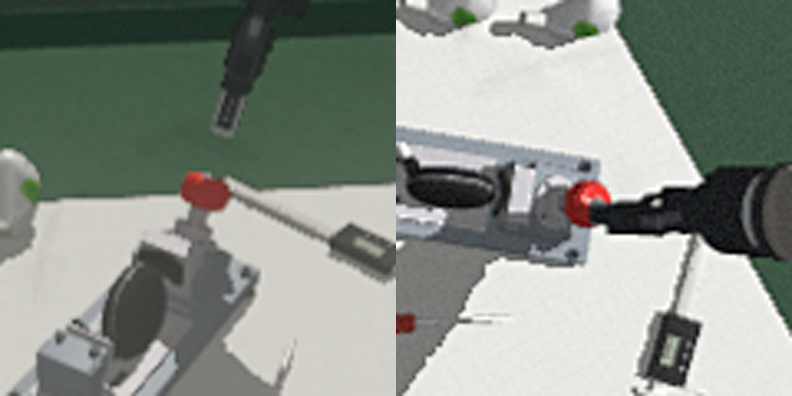

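The left view shows the fingers about 60 mm above the knob at (205,190), lined up with its axis. The top view shows the upper finger just outside the knob at (590,204). Descending along the axis and gripping.

Call:
jog_arm --pt "0 0 0 0.5 -0.5 25 85" --pt "0 0 0 0.5 -0.5 45 85" --pt "0 0 0 0.5 -0.5 60 85" --pt "0 0 0 0.5 -0.5 60 85" --pt "0 0 0 0.5 -0.5 60 85"

```text
t: 13.48
eef_pos: [0.4832, -0.2521, 0.0962]
tool_rot: [0.06, -0.092, 0.962, 0.251]
contact_force: [-0.3, -0.2, -0.5]
gripper_width: 0.997
grasp_force: 0.0
```

Call:
jog_arm --pt "0 0 0 0 0 0 40" --pt "0 0 0 0 0 0 30" --pt "0 0 0 0 0 0 30" --pt "0 0 0 0 0 0 30" --pt "0 0 0 0 0 0 30" --pt "0 0 0 0 0 0 30" --grip_force 40

```text
t: 14.22
eef_pos: [0.483, -0.2526, 0.096]
tool_rot: [0.06, -0.092, 0.962, 0.251]
contact_force: [-1.5, -5.0, 5.3]
gripper_width: 0.528
grasp_force: 41.1
```

```bash
cat > st.py <<'E'
from h import *
np.set_printoptions(precision=3,suppress=True)
o=bot.get_obs();q=o["tool_rot"];R0=R.from_quat(np.r_[q[1:],q[0]])
d=o["eef_pos"]-K
print(o["t"],"q",o["q"],"w",o["gripper_width"]*85.4,"grasp",o["grasp_force"])
print("F tool",R0.inv().apply(o["contact_force"]),"M tool",R0.inv().apply(o["torque"]),"axial mm",1e3*d@AX,"lat mm",1e3*(d-AX*(d@AX)),"roll",(kpose(0,0)[1].inv()*R0).as_rotvec())
E
python3 st.py
```

```text
14.225 q [ 1.239  0.77  -0.863  1.781  0.081  0.995  2.196] w 45.10607306200165 grasp 41.14629328250885
F tool [ 1.356 -1.436 -7.149] M tool [ 0.623  0.439 -0.082] axial mm -14.23282555371919 lat mm [ 0.049 -1.147 -0.652] roll [-0.    -0.002 -1.899]
```

The grip width of 45 mm matches the knob, and side forces are small. Now pulling.

Call:
jog_arm --pt "0 0 0 0 0 0 30" --pt "0 0 0 0 0 -6 30" --pt "0 0 0 0 0 -12 30" --pt "0 0 0 0 0 -16 30" --pt "0 0 0 0 0 -16 30" --pt "0 0 0 0 0 -16 30" --grip_force 80

```text
t: 14.98
eef_pos: [0.4819, -0.2595, 0.1082]
tool_rot: [0.06, -0.092, 0.962, 0.251]
contact_force: [6.2, 0.3, -12.2]
gripper_width: 0.515
grasp_force: 83.2
```

```bash
python3 st.py
```

```text
14.975 q [ 1.25   0.758 -0.869  1.766  0.074  1.024  2.203] w 43.94772372935332 grasp 83.2010293006897
F tool [-4.068 -6.814 11.131] M tool [ 2.051 -0.633  0.007] axial mm -0.1481352077471813 lat mm [-0.144 -1.091 -0.636] roll [-0.001 -0.002 -1.9  ]
```

Pulled about 14 mm so far at 11 N. Adding 2 mm and beginning the turn, following the thread's rise.

Call:
jog_arm --pt "0 0 0 0 0 -2 30" --pt "0 0 0 0 0 -2 30" --pt "0 0 0.15 0 0 -2 30" --pt "0 0 0.3 0 0 -2 30" --pt "0 0 0.45 0 0 -2.2 30" --pt "0 0 0.6 0 0 -2.6 30" --pt "0 0 0.75 0 0 -3.1 30" --pt "0 0 0.9 0 0 -3.6 30" --pt "0 0 0.9 0 0 -3.6 30"

```text
t: 16.1
eef_pos: [0.4815, -0.2614, 0.1108]
tool_rot: [-0.055, 0.336, 0.906, 0.252]
contact_force: [6.4, -0.6, -15.7]
gripper_width: 0.516
grasp_force: 83.5
```

```bash
python3 st.py
```

```text
16.1 q [ 1.099  0.669 -0.63   1.773 -0.122  1.019  1.473] w 44.044314485254475 grasp 83.52697491645813
F tool [-9.505 -2.834 13.739] M tool [ 1.052 -2.371  0.11 ] axial mm 3.0348428978326707 lat mm [-0.266 -1.425 -0.836] roll [-0.    -0.002 -0.998]
```

Call:
jog_arm --pt "0 0 0.15 0 0 -0.5 30" --pt "0 0 0.3 0 0 -1 30" --pt "0 0 0.45 0 0 -1.4 30" --pt "0 0 0.6 0 0 -1.9 30" --pt "0 0 0.75 0 0 -2.3 30" --pt "0 0 0.9 0 0 -2.7 30" --pt "0 0 1.05 0 0 -3.1 30" --pt "0 0 1.2 0 0 -3.5 30" --pt "0 0 1.2 0 0 -3.5 30"

```text
t: 17.23
eef_pos: [0.4807, -0.2632, 0.1134]
tool_rot: [-0.188, 0.788, 0.559, 0.177]
contact_force: [5.2, -2.2, -19.0]
gripper_width: 0.514
grasp_force: 84.1
```

```bash
python3 st.py
```

```text
17.225 q [ 0.886  0.602 -0.324  1.785 -0.328  1.044  0.461] w 43.86615686657169 grasp 84.114511013031
F tool [-9.403  7.513 15.706] M tool [-1.856 -2.503  0.026] axial mm 6.2685992720716 lat mm [-0.834 -1.602 -0.982] roll [-0.    -0.002  0.2  ]
```

Call:
jog_arm --pt "0 0 0.12 0 0 -0.3 30" --pt "0 0 0.24 0 0 -0.5 30" --pt "0 0 0.36 0 0 -0.8 30" --pt "0 0 0.48 0 0 -1.0 30" --pt "0 0 0.56 0 0 -1.2 30" --pt "0 0 0.56 0 0 -1.2 30"

```text
t: 17.98
eef_pos: [0.4804, -0.2637, 0.1147]
tool_rot: [-0.23, 0.912, 0.32, 0.118]
contact_force: [4.2, -1.8, -22.8]
gripper_width: 0.517
grasp_force: 83.9
```

```bash
python3 st.py
```

```text
17.975 q [ 0.788  0.587 -0.189  1.791 -0.408  1.064 -0.026] w 44.119566907493386 grasp 83.92855525016785
F tool [-5.987 11.776 19.119] M tool [-3.261 -1.689 -0.055] axial mm 7.567999553477635 lat mm [-1.105 -1.404 -0.891] roll [ 0.    -0.001  0.758]
```

Call:
jog_arm --pt "0 0 0.08 0 0 0 30" --pt "0 0 0.16 0 0 0 30" --pt "0 0 0.16 0 0 0 30"

```text
t: 18.35
eef_pos: [0.4821, -0.2627, 0.1158]
tool_rot: [-0.239, 0.934, 0.247, 0.1]
contact_force: [8.6, -1.8, -20.3]
gripper_width: 0.514
grasp_force: 85.8
```

```bash
python3 st.py
```

```text
18.35 q [ 0.76   0.583 -0.153  1.792 -0.431  1.07  -0.166] w 43.93328767781871 grasp 85.80905556678772
F tool [ 0.445 13.841 17.241] M tool [-2.915 -0.003 -0.476] axial mm 7.976483815354333 lat mm [ 0.659 -0.205 -0.065] roll [-0.001  0.001  0.915]
```

Call:
jog_arm --pt "0 0 0.07 0 0 0 30" --pt "0 0 0.14 0 0 0 30" --pt "0 0 0.14 0 0 0 30"

```text
t: 18.73
eef_pos: [0.4845, -0.2621, 0.1165]
tool_rot: [-0.244, 0.948, 0.183, 0.085]
contact_force: [13.6, 0.1, -22.3]
gripper_width: 0.508
grasp_force: 88.4
```

```bash
python3 st.py
```

```text
18.725 q [ 0.735  0.582 -0.122  1.792 -0.451  1.073 -0.287] w 43.34577492111126 grasp 88.38724493980408
F tool [ 6.924 14.9   20.375] M tool [-3.366  1.569 -1.446] axial mm 8.084749936363433 lat mm [3.039 0.427 0.485] roll [-0.003  0.002  1.051]
```

The torque has risen to 1.4 N m, so the knob is at its stop. Easing off and releasing.

Call:
jog_arm --pt "0 0 -0.05 0 0 2 30" --pt "0 0 -0.05 0 0 2 30" --pt "0 0 -0.05 0 0 2 60" --pt "0 0 -0.05 0 0 2 85" --pt "0 0 -0.05 0 0 2 85" --pt "0 0 -0.05 0 0 2 85"

```text
t: 19.48
eef_pos: [0.481, -0.2626, 0.1153]
tool_rot: [-0.243, 0.944, 0.203, 0.089]
contact_force: [0.2, -0.3, 0.0]
gripper_width: 0.993
grasp_force: 0.0
```

Call:
jog_arm --pt "0 0 0 0 0 -20 85" --pt "0 0 0 0 0 -60 85" --pt "0 0 0 0 0 -110 85" --pt "0 0 0 0 0 -150 85" --pt "0 0 0 0 0 -150 85" --pt "0 0 0 0 0 -150 85"

```text
t: 20.23
eef_pos: [0.4706, -0.3361, 0.2443]
tool_rot: [-0.244, 0.944, 0.203, 0.088]
contact_force: [-0.5, -0.1, 0.3]
gripper_width: 0.995
grasp_force: 0.0
```

```bash
python3 st.py; python3 - <<'E'
from h import *
np.set_printoptions(precision=4,suppress=True)
P={n:bot.read_camera(n) for n in("scene","top")}
s=P["scene"];C=np.array([.4972,-.1394]);fx=FX[:2];fy=np.array([-.99,.137])
for th in("head_center","hosel_tip","knob_grip","jaw_pad"):
  r={n:bot.tip_of(th,P[n]) for n in P}
  if all(r.values()):
    X=tri([ray(P[n],r[n][0]["xy"]) for n in P]);print(th,X,"fix",(X[:2]-C)@fx,(X[:2]-C)@fy)
  else: print(th,{n:len(r[n]) for n in r})
print("knob px",proj(s,K),proj(s,K+AX*.021),bot.tip_of("knob_grip",s)[:1])
a=cv2.resize(s["pixels"][90:225,205:340,::-1],None,fx=3.7,fy=3.7,interpolation=2)
b=cv2.resize(P["top"]["pixels"][180:240,235:340,::-1],None,fx=2.8,fy=2.8,interpolation=2)
b=cv2.copyMakeBorder(b,0,a.shape[0]-b.shape[0],0,0,0)
cv2.imwrite("pics/end.png",np.hstack([a,b]))
E
```

```text
20.225 q [ 0.804  0.499 -0.083  1.593 -0.398  1.376 -0.28 ] w 84.98931640735515 grasp 0.0
F tool [-0.407 -0.318 -0.361] M tool [-0.516 -0.261 -0.033] axial mm 156.37642833417576 lat mm [-0.711 -0.186 -0.163] roll [0.001 0.001 1.01 ]
head_center [ 0.4984 -0.1316  0.0728] fix 0.007912617740933998 -7.534231551728923e-05
hosel_tip {'scene': 0, 'top': 2}
knob_grip [ 0.4824 -0.2661  0.1178] fix -0.1274691110439189 -0.0027438611528070116
jaw_pad [ 0.5106 -0.1009  0.034 ] fix 0.0399593907629091 -0.007993791162775255
knob px [291.7349 137.3951] [293.8533 130.7835] [{'xy': [291.8, 133.6], 'score': 0.45}]
```

View pics/end.png

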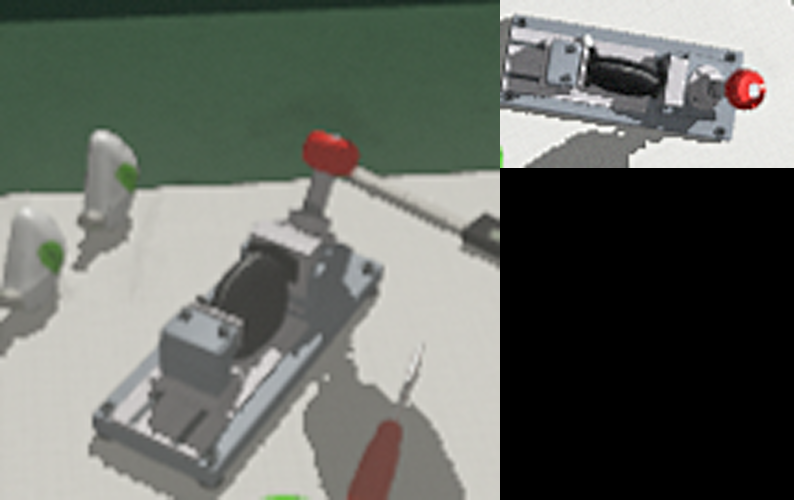

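The end picture shows the jaw closed against the head, which sits against the fixed pad. After release the knob stays out at (330,154), which matches 21 mm of pull, and the pad at x ≈ 40 mm means the jaw spring is pressed. Handing in.

```bash
python3 -c "
from station import bot
print(bot.hand_in())"
```

```text
the job is handed in; nothing more can be done
None
```

I stood the head on the fixture's bed, clamped it with the knob screwed to its stop and holding after release, and handed the job in at about 20 s; the hand-in did not report a verdict.

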